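# Stage a sample canister in the sloped gutter and close the keeper

## Task

A sample canister is lying at the low end of the sloped gutter. Push it up the gutter with a fingertip, over the crest and on until it rests against the yellow end stop and stays there by itself, then push the red keeper arm fully across the gutter behind it and let go. Do not lift or carry the canister, keep it in the gutter, and leave everything else on the bench as it stands.

Things in the scene. Friction and masses are not known exactly. Their poses are not given: they have to be found in the camera images.
- gutter: Fixed sloped gutter on a white base plate 320 x 100 mm. Origin at bench level, z up, +x along it uphill to the end stop, +y to the keeper's side. Floor 76 mm wide between aluminium side walls (4 mm thick, centred at y = +-40 mm, tops 12 mm above the floor). Floor height: z = 20 mm at x = -150, rising evenly at 6 degrees to 43 mm at x = 70 (crest), then falling at 9 degrees to 34 mm at x = 130.
- low_bar (a point): Middle of the top of the round cross bar (8 mm diameter) that keeps the canister in at the gutter's low end: x = -150, y = 0, z = 28 mm in the gutter's frame. The end is open above and beyond it, so a finger can stand there behind the canister, which overhangs the bar by about 4 mm.
- crest (a point): Middle of the crest of the floor: x = 70, y = 0, z = 43 mm in the gutter's frame. Uphill of it the floor is lighter grey. Short of the crest the canister rolls back when let go; past it, it rolls on to the stop by itself.
- canister: White closed sample canister, yellow band, ribbed cap, 50 mm diameter, 70 mm long, 0.13 to 0.25 kg, lying across the gutter so that it rolls along it. Origin on its axis at mid length; its y axis is the cylinder's axis, x and z turn as it rolls. It starts against the low cross bar, origin at x = -133, z = 47 mm in the gutter's frame.
- seat (a point): Where the canister's origin lies when it rests against the end stop: x = 105, y = 0, z = 63 mm in the gutter's frame. The yellow end stop (85 mm high, black stripe) has its face at x = 130 mm.
- keeper (a joint): Angle of the keeper arm about its vertical pivot, rad. 0: the arm points downhill beside the gutter's +y wall; negative (to -0.6): swung outward; it grows as the arm swings in over the gutter to 1.57 (its limit), fully across. It starts open between -0.40 and 0.05 and stays where it is left; about 1 N at the red sleeve moves it.
- keeper_pivot (a point): Point on the keeper's pivot axis at the height of the arm's centre line, on a white post: x = 62, y = 56, z = 74 mm in the gutter's frame. A hub of 20 mm diameter, z = 66 to 84 mm, sits there.
- keeper_grip (a point): Point on the level keeper arm's centre line in its red sleeve, 80 mm from the pivot axis. The sleeve is 16 mm in diameter and reaches from 44 to 116 mm from that axis (the arm's tip). Its underside is at z = 66 mm, 11 mm above the highest part of the side walls (55 mm, at the crest).
- jar_white: Bystander: upright white jar with white lid, 53 mm diameter, 85 mm high, on the robot's side of the gutter. Origin under its centre.
- jar_black: Bystander: upright white jar with black lid, 53 mm diameter, 85 mm high, on the robot's side of the gutter. Origin under its centre.
- loose_lid: Bystander: loose white screw lid lying flat, 60 mm diameter, 16 mm high, on the far side of the gutter. Origin under its centre.
- wash_bottle: Bystander: white bottle with red cap, 64 mm diameter, 170 mm high. Origin under its centre.
- screwdriver: Bystander: screwdriver lying on the bench. Origin under its middle.
- port_ring: Bystander: yellow flat ring, 100 mm outside diameter, 14 mm high. Origin under its centre.
- beaker: Bystander: open white cup, 70 mm diameter, 80 mm high. Origin under its centre.
There are look-alikes about, which are no part of the job. What is shaped like the canister but brown is not meant.

How it is judged (in metres and radians):
On the way, in this order (a step that is already met when the one before it is completed fails the run):
1. the canister rests against the end stop by itself, untouched, with the keeper still open (x of canister in the frame of gutter between 0.096 and 0.115 m and z of canister in the frame of gutter between 0.055 and 0.07 m and angle between the y axis of canister and the y axis of gutter, either way round below 0.12 rad and linear speed of canister below 0.02 m/s and contact force between the fingers and canister below 0.1 N and value of joint keeper below 1 rad), for 0.2 s.
2. the keeper arm has been pushed fully across the gutter behind it (value of joint keeper above 1.42 rad and x of canister in the frame of gutter above 0.094 m), for 0.1 s.
At the end, for the whole second after the job is handed in: The canister lies across the gutter against the end stop (within about 9 mm along the gutter and 7 mm in height of its seat, axis within 0.12 rad of square), at rest, and the keeper arm is across the gutter behind it (joint above 1.42 rad of 1.57) (x of canister in the frame of gutter between 0.096 and 0.115 m and z of canister in the frame of gutter between 0.055 and 0.07 m and angle between the y axis of canister and the y axis of gutter, either way round below 0.12 rad and linear speed of canister below 0.01 m/s and value of joint keeper above 1.42 rad and velocity of joint keeper between -0.05 and 0.05 rad/s); the robot touches nothing.
It fails at once if the canister was lifted off the gutter floor (by about 15 mm or more) (z of canister in the frame of gutter above 0.085 m or (x of canister in the frame of gutter below -0.03 m and z of canister in the frame of gutter above 0.0725 m) or (x of canister in the frame of gutter below -0.09 m and z of canister in the frame of gutter above 0.0665 m)).
It fails at once if the canister left the gutter or was turned out of line (z of canister in the frame of gutter below 0.035 m or y of canister in the frame of gutter above 0.02 m or y of canister in the frame of gutter below -0.02 m or angle between the y axis of canister and the y axis of gutter, either way round above 0.35 rad).
It fails at once if another thing on the bench was displaced by more than 25 mm (distance of any of jar_white, jar_black, loose_lid, wash_bottle, screwdriver, port_ring, beaker from where it was at the start of the episode above 0.025 m).
It fails at once if another thing on the bench was tipped over (angle between any of jar_white, jar_black, loose_lid, wash_bottle, port_ring, beaker's own z axis and vertical above 0.5 rad).
It also fails if it takes over 53 s, if anything falls off the work surface, if the arm or the gripper's body presses on something with over 40 N, if the wrist force passes 120 N, or if a joint passes its speed limit or range.

## Robot

A 6-joint arm with a two-finger parallel gripper is mounted at the origin on the work surface. World frame = base frame: x ahead of the robot, y to its left, z up, the work surface at z = 0. Lengths are in mm, angles in degrees, forces in N, time in s.
With the tool pointing down it reaches from about 300 to 850 mm from the base axis. Payload 4.2 kg.
Tool frame: the origin (TCP) lies midway between the tips of the shut fingers; the grasp point (between the pads) lies 19 mm behind it; x points along the fingers, z is the direction in which the jaws open and shut, and the axes are right-handed (so a half turn about x gives the same grasp; the last joint's range is limited). The gripper opens to 91 mm and grips with 3 to 60 N. Pads are 32 mm wide; open, the fingers measure 118 mm over their backs; the gripper's body (76 mm by 178 mm) begins 60 mm behind the grasp point.
Start: joints at [-67.838, 18.312, 89.639, -0, 72.044, -1.146], TCP at [227.516, -528.09, 213.976] pointing down, gripper open.
Joint ranges: [-177.97, 177.97], [-48.28, 115.42], [12.27, 149.76], [-77.06, 257.06], [2.81, 150.46], [-146.56, 146.56]. Speed limits (degrees/s): [147.25, 147.25, 180, 180, 180, 180].

## Interface

Orientations are given as [roll, pitch, yaw] about the fixed x, y, z axes, in that order (R = Rz(yaw) Ry(pitch) Rx(roll)).
In Python, from workcell import env gives the robot as it stands.
- The arm moves only by the tool send_rows, never from a script. Its argument "commands" is a list that holds one entry, the list of rows, each a list of 6 numbers: the shift along the tool's x, y, z normalised to -1 to 1, where 1 is 0.1 m, then the turn, a rotation vector about the tool's x, y, z normalised to -1 to 1, where 1 is 2 pi rad. In form: [[[x, y, z, wx, wy, wz], ...]]. A call has 1 to 20 rows; each row is the pose to reach, as a shift and turn from the pose commanded when the call began, along the tool's axes at that moment, turning the shorter way round; what a row does not reach only later rows make up. A row lasts 1/8 s, in which the tool goes at most 62.5 mm and 10.7 degrees, less where a joint would pass 70% of its speed; a pose out of reach is approached as far as the arm can. A call with a number of a shift or a turn outside -1 to 1 is refused whole. A call with a gripper value outside its range is refused whole. "jaw" is the closure, from -1 (fully open) to 1 (shut), so that 0 is half open, set as the call begins (left out, the last holds). The fingers move at their own pace and stop on an object; "force" is the grip in N (left out, the last holds). Time passes only in rows, so rows that repeat a pose let the fingers close. It gives the time, the measured TCP pose, the force and the opening at its end, in the units of the state.
- env.state(): the state, without advancing time (a new reading comes with each control period).
- env.grab_frame(name): name is "scene" or "top"; returns (picture, depth): 480x640x3 uint8, red, green, blue; 480x640 float32, mm along the optical axis (not along the pixel's ray), 0 where there is no reading.
- env.get_calibration(name): a dict with "mtx" (3x3 intrinsics, pixels), "camera_from_world" (4x4, takes a point from world to camera coordinates). Camera axes: x right, y up, looking along -z (the intrinsics and any distortion apply to the point x, -y, -z); pixel columns grow to the right and rows downward; lengths in mm; the calibration is good to about 2 mm. A picture is of the moment at which its call begins. get_calibration takes no time and is no camera call.
- env.job_done(): hands the job in, once; it reports no verdict.
The state is a dict: "time_s": time; "qpos": joint angles; "qvel": joint speeds; "effort": joint torques, N m; "ee_pos": TCP position; "ee_rot": TCP orientation; "force": force on the tool from outside, world axes, zero at the start; "torque": the same for the moment, N m; "gripper_width": finger opening in mm.
Only numpy, scipy, OpenCV 4.12 (cv2) and the standard library are available. Lean on these libraries where they do the work, as an engineer would, in place of code of your own. Each camera call takes 0.05 s, during which the arm holds its last target.

## Working session

There is one attempt and no reset: what is moved stays moved. The work goes in short steps, Python scripts to look and compute and a tool call to move; the robot and the scene stay as the last step left them, time stands still between calls to the robot, and variables do not carry over. Pictures are saved under pics/ and viewed, and the job is handed in when it is done.

Besides the shell and the picture viewer there is one more tool, called as name(argument=value, ...), one argument or row to a line, values as JSON. send_rows: Moves the arm, as the interface text tells. Its arguments: {"type":"object","properties":{"commands":{"type":"array","items":{"type":"array","items":{"type":"array","items":{"type":"number","minimum":-1,"maximum":1}}}},"jaw":{"type":"number"},"force":{"type":"number"}},"required":["commands"]}

```bash
mkdir -p pics; cat > h.py <<'E'
import numpy as np, cv2
from workcell import env
def grab(n,tag):
    p,d=env.grab_frame(n); cv2.imwrite(f'pics/{tag}.png',p[:,:,::-1]); np.save(f'pics/{tag}.npy',d); return p,d
def world(n,u,v,d):
    c=env.get_calibration(n); K=np.array(c['mtx']); T=np.linalg.inv(np.array(c['camera_from_world']))
    x=(u-K[0,2])/K[0,0]*d; y=(v-K[1,2])/K[1,1]*d
    return (T@np.array([x,-y,-d,1]))[:3]
def proj(n,P):
    c=env.get_calibration(n); K=np.array(c['mtx']); q=np.array(c['camera_from_world'])@np.append(P,1)
    return K[0,0]*q[0]/-q[2]+K[0,2], K[1,1]*-q[1]/-q[2]+K[1,2]
E
python3 - <<'E'
from h import *
for n in('top','scene'):
    grab(n,n+'0'); print(env.get_calibration(n))
print(env.state())
E
```

```text
{'mtx': array([[518.08082758,   0.        , 323.51692809],
       [  0.        , 518.08082758, 236.48554275],
       [  0.        ,   0.        ,   1.        ]]), 'camera_from_world': array([[-1.35869233e-02, -9.99903199e-01,  2.99789086e-03,
         3.44344649e+01],
       [ 9.98054023e-01, -1.33791983e-02,  6.09029134e-02,
        -5.64563494e+02],
       [-6.08569086e-02,  3.81954024e-03,  9.98139193e-01,
        -1.24394541e+03],
       [ 0.00000000e+00,  0.00000000e+00,  0.00000000e+00,
         1.00000000e+00]])}
{'mtx': array([[441.48870597,   0.        , 320.3158902 ],
       [  0.        , 441.48870597, 243.21614814],
       [  0.        ,   0.        ,   1.        ]]), 'camera_from_world': array([[-1.79109176e-02,  9.99665211e-01, -1.86725512e-02,
        -1.31363197e+01],
       [-6.78766267e-01,  1.55543307e-03,  7.34352733e-01,
         3.35945577e+02],
       [ 7.34135924e-01,  2.58272292e-02,  6.78511164e-01,
        -1.35473366e+03],
       [ 0.00000000e+00,  0.00000000e+00,  0.00000000e+00,
         1.00000000e+00]])}
{'time_s': 0.1, 'qpos': array([-6.78372836e+01,  1.83468101e+01,  8.97014293e+01, -8.96687446e-04,
        7.20432518e+01, -1.14514214e+00]), 'qvel': array([ 0.10585   , -0.09206827, -0.10935965,  0.06527956,  0.03584969,
        0.04958952]), 'effort': array([ 5.97638591e-04, -4.13333416e+01, -2.32509416e+01,  7.28709321e-02,
        4.21820325e-02, -7.03099113e-05]), 'ee_pos': array([ 227.33823063, -527.64172934,  213.20241956]), 'ee_rot': array([179.38875695,  89.90850479, 112.69689266]), 'force': array([ 0.23126393, -0.31608578, -0.33861376]), 'torque': array([0.01774492, 0.02485609, 0.02339067]), 'gripper_width': 91.15895080335943}
```

View pics/top0.png

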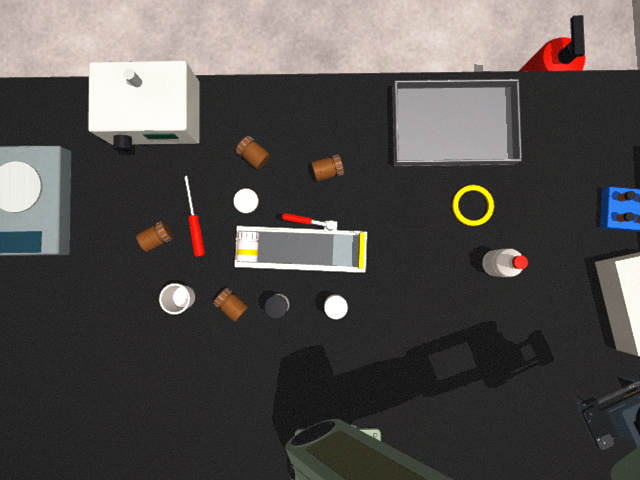

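View pics/scene0.png

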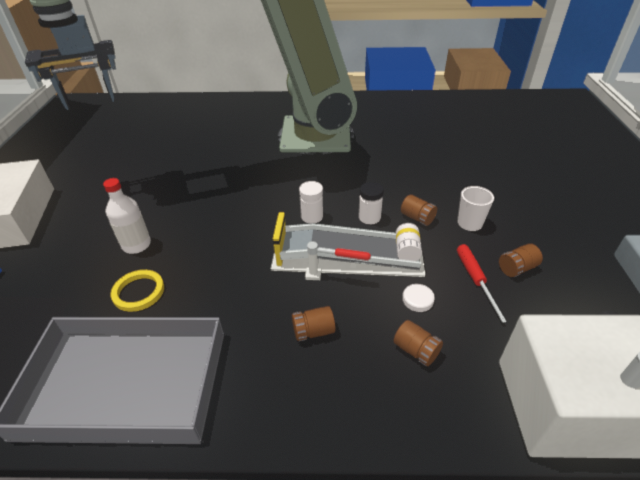

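The canister (white, yellow band) is at top (247,247) and lies in the gutter. The four brown look-alikes at (253,152), (327,167), (153,236) and (231,304) are outside it. The keeper's red sleeve is at (297,217) and the yellow stop at (362,250). I'll enlarge a crop to confirm this and read the plate corners.

```bash
python3 - <<'E'
import cv2
a=cv2.imread('pics/top0.png')[195:325,225:385]
cv2.imwrite('pics/crop0.png',cv2.resize(a,None,fx=5,fy=5,interpolation=cv2.INTER_CUBIC)[:600])
E
```

```text
(no output)
```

View pics/crop0.png

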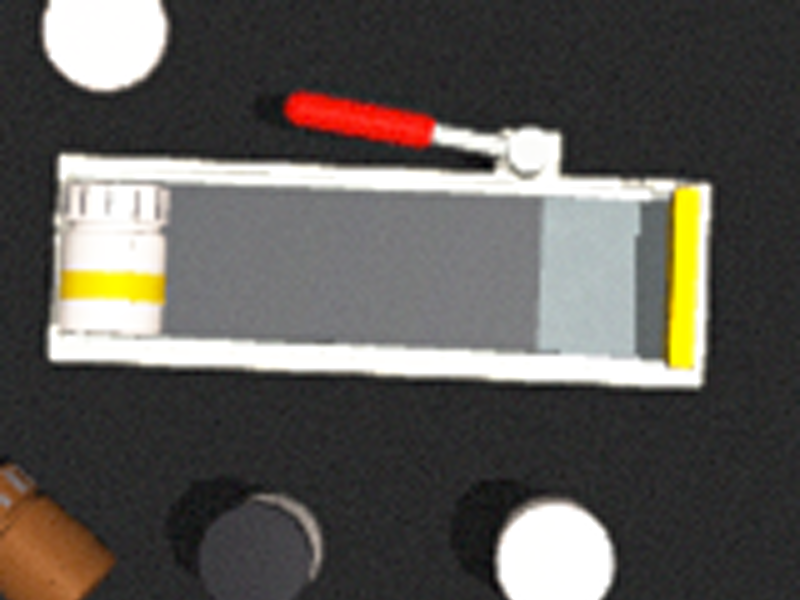

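```bash
cat > fit.py <<'E'
from h import *
from scipy.optimize import least_squares
px=np.array([[60,155],[710,183],[703,387],[50,360],[541,198],[538,350],[527,150],[673,190],[668,367]])/5.+[225-.4,195-.4]
G=np.array([[-160,50,6],[160,50,6],[160,-50,6],[-160,-50,6],[70,38,43],[70,-38,43],[62,56,84],[130,42,85],[130,-42,85]],float)
def g2w(p,G):
    c,s=np.cos(p[2]),np.sin(p[2]); G=np.atleast_2d(G)
    return np.c_[p[0]+c*G[:,0]-s*G[:,1],p[1]+s*G[:,0]+c*G[:,1],G[:,2]]
if __name__=='__main__':
    f=lambda p:(np.array([proj('top',q) for q in g2w(p,G)])-px).ravel()
    r=least_squares(f,[550,0,-1.57],loss='soft_l1'); print(r.x,np.degrees(r.x[2])); print(r.fun.reshape(-1,2).round(2))
    p=r.x; np.save('p.npy',p)
    d=np.load('pics/top0.npy')
    for n,u,v in [('base corner',240,266.5),('hub',330.4,225),('grip',297,217.5),('crest',333.5,250),('can top',246.5,247),('jarb',276,306),('jarw',336,307),('lid',246,200),('stop',361,250),('floor',290,250)]:
        w=world('top',u,v,d[int(round(v)),int(round(u))]); 
        c,s=np.cos(p[2]),np.sin(p[2]); D=w[:2]-p[:2]
        print(n,w.round(1),'gutter',(np.array([c*D[0]+s*D[1],-s*D[0]+c*D[1]])).round(1))
    # sleeve ends
    for u,v in [(290/5+224.6,104/5+194.6),(432/5+224.6,131/5+194.6)]:
        c=env.get_calibration('top');
        # intersect z=74 
        a=world('top',u,v,500);b=world('top',u,v,1200); t=(78-a[2])/(b[2]-a[2]); w=a+t*(b-a);c,s=np.cos(p[2]),np.sin(p[2]); D=w[:2]-p[:2]
        print('sleeve',w, c*D[0]+s*D[1],-s*D[0]+c*D[1])
E
python3 fit.py
```

```text
[535.95047538  78.48779255  -1.6273576 ] -93.24072233092937
[[ 1.87  0.14]
 [ 1.95  0.15]
 [ 1.81  0.09]
 [ 1.71 -0.14]
 [-0.74 -0.56]
 [-1.49  0.92]
 [-0.73 -0.06]
 [-0.71 -0.78]
 [-1.13  0.3 ]]
base corner [494.9 232.1   5.7] gutter [-151.   -49.7]
hub [587.   10.9  87. ] gutter [64.6 54.8]
grip [605.8  87.8  82. ] gutter [-13.3  69.3]
crest [530.9   3.6  41.6] gutter [75.1 -0.8]
can top [539.6 206.6  70.5] gutter [-128.1   -3.6]
jarb [403.3 137.7  85.6] gutter [ -51.6 -135.8]
jarw [399.1   0.8  85.5] gutter [  85.3 -132.2]
lid [657.2 215.4  14.6] gutter [-143.5  113.3]
stop [528.6 -58.8  83.4] gutter [137.5   0.4]
floor [532.6 107.7  32.6] gutter [-29.  -5.]
sleeve [611.58203338 121.36876164  78.        ] -47.08793223848896 73.08650158004083
sleeve [598.12126955  55.59431221  78.        ] 19.342285232527907 63.365567088927634
```

```bash
sed -i 's/f=lambda p:(np.array(\[proj(.top.,q) for q in g2w(p,G)\])-px).ravel()/f=lambda p:(np.array([proj("top",q) for q in g2w(p,G+np.outer([1,1,1,1,0,0,0,0,0],[p[3],0,0]))])-px).ravel()/; s/\[550,0,-1.57\]/[550,0,-1.57,0]/' fit.py; python3 fit.py; cat > ov.py <<'E'
from h import *
from fit import g2w
def ov(n,tag,s,x0,y0,w,h,out):
    p=np.load('p.npy'); a=cv2.imread(f'pics/{tag}.png')
    a=cv2.resize(a[y0:y0+h,x0:x0+w],None,fx=s,fy=s,interpolation=cv2.INTER_CUBIC)
    for q in [(-150,0,28),(70,0,43),(70,38,43),(70,-38,43),(62,56,84),(-150,42,32),(-150,-42,32),(130,0,85),(-133,35,47),(-133,-35,47)]:
        u,v=proj(n,g2w(p,q)[0]); cv2.circle(a,(int((u-x0+.5)*s),int((v-y0+.5)*s)),3,(255,0,255),-1)
    cv2.imwrite(out,a)
E
python3 -c "
from ov import *
ov('scene','scene0',4.5,260,205,175,90,'pics/ovs.png')
ov('top','top0',5,225,195,160,90,'pics/ovt.png')"
```

```text
[535.71021591  76.26447416  -1.62576698  -6.73198517] -93.14958635102883
[[ 0.    0.21]
 [ 0.09  0.01]
 [ 0.01 -0.04]
 [-0.11 -0.06]
 [ 0.17 -0.52]
 [-0.52  0.96]
 [ 0.19 -0.02]
 [ 0.23 -0.78]
 [-0.13  0.3 ]]
base corner [494.9 232.1   5.7] gutter [-153.3  -49.4]
hub [587.   10.9  87. ] gutter [62.5 54.8]
grip [605.8  87.8  82. ] gutter [-15.4  69.4]
crest [530.9   3.6  41.6] gutter [72.9 -0.8]
can top [539.6 206.6  70.5] gutter [-130.3   -3.3]
jarb [403.3 137.7  85.6] gutter [ -54.  -135.6]
jarw [399.1   0.8  85.5] gutter [  82.9 -132.2]
lid [657.2 215.4  14.6] gutter [-145.6  113.6]
stop [528.6 -58.8  83.4] gutter [135.3   0.3]
floor [532.6 107.7  32.6] gutter [-31.3  -4.8]
sleeve [611.58203338 121.36876164  78.        ] -49.20478027384084 73.27904906979539
sleeve [598.12126955  55.59431221  78.        ] 17.20989082562032 63.45246149436982
```

View pics/ovs.png

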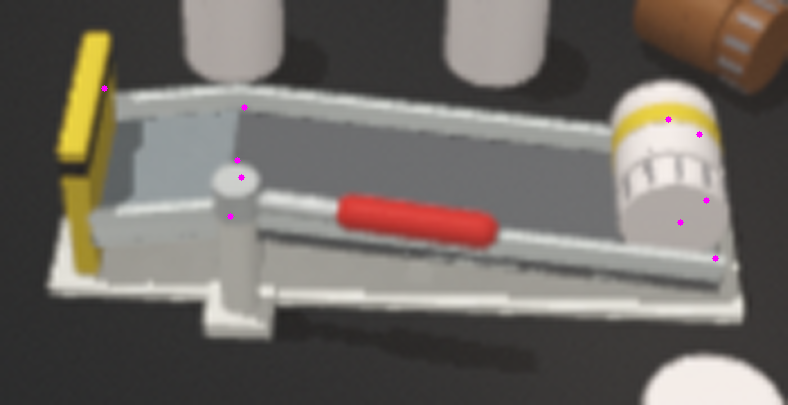

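View pics/ovt.png

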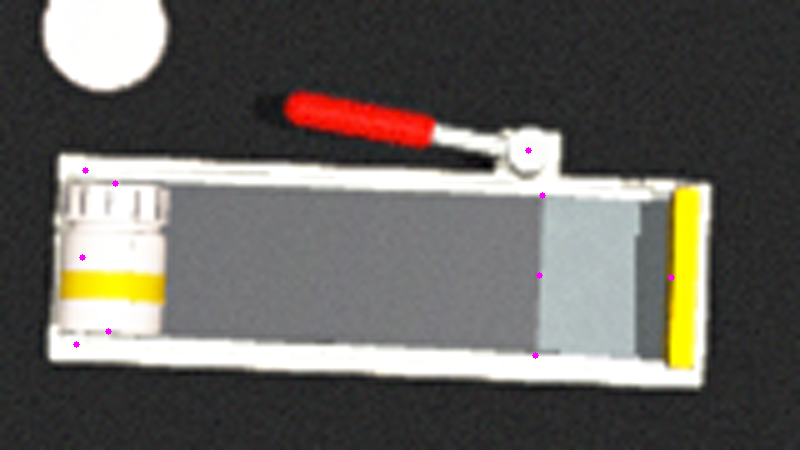

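```bash
cat > mv.py <<'E'
from h import *
from fit import g2w
from scipy.spatial.transform import Rotation as Ro
p=np.load('p.npy')[:3]
def st():
    s=env.state(); return s, Ro.from_euler('xyz',s['ee_rot'],degrees=True)
def w2g(w):
    c,s=np.cos(p[2]),np.sin(p[2]); D=np.array(w[:2])-p[:2]
    return np.array([c*D[0]+s*D[1],-s*D[0]+c*D[1],w[2]])
def goal_R(jaw_g=(0,1,0)):
    # tool x down, z along gutter dir jaw_g
    z=g2w([0,0,p[2]],jaw_g)[0]; x=np.array([0,0,-1.]); y=np.cross(z,x)
    return Ro.from_matrix(np.c_[x,y,z])
def plan(pts,R=None):
    s,R0=st(); print('now g',w2g(s['ee_pos']).round(1),'q',s['qpos'].round(1),'F',s['force'].round(1),'w',round(s['gripper_width'],1),'t',s['time_s'])
    rv=np.zeros(3) if R is None else (R0.inv()*R).as_rotvec()/(2*np.pi)
    for q in pts:
        d=R0.inv().apply(g2w(p,q)[0]-s['ee_pos'])/100; print(q,d.round(3),rv.round(4))
E
python3 - <<'E'
from mv import *
s,R=st(); print(R.as_matrix().round(3))
for sg in(1,-1):
  plan([(-190,0,140),(-190,0,34)],goal_R((0,sg,0)))
E
```

```text
[[-0.001  0.918  0.396]
 [ 0.001  0.396 -0.918]
 [-1.     0.    -0.002]]
now g [ 619.9 -274.7  213.2] q [-67.8  18.3  89.7  -0.   72.   -1.1] F [ 0.2 -0.3 -0.3] w 91.2 t 0.1
(-190, 0, 140) [ 0.742  6.068 -6.026] [-1.765e-01 -2.000e-04 -1.000e-04]
(-190, 0, 34) [ 1.802  6.068 -6.024] [-1.765e-01 -2.000e-04 -1.000e-04]
now g [ 619.9 -274.7  213.2] q [-67.8  18.3  89.7  -0.   72.   -1.1] F [ 0.2 -0.3 -0.3] w 91.2 t 0.1
(-190, 0, 140) [ 0.742  6.068 -6.026] [ 3.235e-01 -2.000e-04  3.000e-04]
(-190, 0, 34) [ 1.802  6.068 -6.024] [ 3.235e-01 -2.000e-04  3.000e-04]
```

send_rows(
  commands=[
    [[0,0.5,-0.5,0,0,0],[0,1,-1,0,0,0],[0,1,-1,0,0,0]],
  ],
  jaw=0.34,
)

```text
time_s: 0.48
ee_pos: [280.1, -393.6, 213.7]
ee_rot: [175.7, 89.9, 109.1]
force: [0.7, -0.3, -0.1]
gripper_width: 64.3
```

send_rows(
  commands=[
    [[0,0.4,-0.4,0,0,0],[0,0.8,-0.8,0,0,0],[0,1,-1,0,0,0]],
  ],
)

```text
time_s: 0.85
ee_pos: [332.5, -263.7, 213.9]
ee_rot: [1.1, 90.0, -65.5]
force: [0.0, -1.1, -0.0]
gripper_width: 34.3
```

send_rows(
  commands=[
    [[0,0.4,-0.4,0,0,0],[0,0.8,-0.8,0,0,0],[0,1,-1,0,0,0]],
  ],
)

```text
time_s: 1.23
ee_pos: [385.1, -132.3, 214.0]
ee_rot: [35.3, 90.0, -31.2]
force: [0.1, -0.6, 0.2]
gripper_width: 30.0
```

send_rows(
  commands=[
    [[0,0.4,-0.4,0,0,0],[0,0.8,-0.8,0,0,0],[0,1,-1,0,0,0]],
  ],
)

```text
time_s: 1.6
ee_pos: [437.8, -0.7, 213.8]
ee_rot: [48.5, 90.0, -18.1]
force: [-0.6, -1.0, 0.2]
gripper_width: 30.6
```

send_rows(
  commands=[
    [[0,0.4,-0.4,0,0,0],[0,0.8,-0.8,0,0,0],[0,1,-1,0,0,0]],
  ],
)

```text
time_s: 1.98
ee_pos: [490.3, 131.0, 213.6]
ee_rot: [53.9, 90.0, -12.7]
force: [0.2, 0.2, -0.3]
gripper_width: 29.9
```

send_rows(
  commands=[
    [[0,0.4,-0.4,0,0,0],[0,0.8,-0.8,0,0,0],[0,1,-1,0,0,0],[0,1,-1,0,0,0]],
  ],
)

```text
time_s: 2.48
ee_pos: [542.0, 261.6, 212.9]
ee_rot: [-56.2, 90.0, -122.8]
force: [-0.8, -1.3, -0.3]
gripper_width: 30.1
```

```bash
python3 - <<'E'
from mv import *
plan([(-195,0,200),(-195,0,34)],goal_R())
E
```

```text
now g [-185.4   -3.9  212.9] q [24.7 20.8 86.  -0.  73.2 91.3] F [-0.8 -1.3 -0.3] w 30.1 t 2.475
(-195, 0, 200) [ 0.129  0.078 -0.068] [-1.762e-01  0.000e+00  1.000e-04]
(-195, 0, 34) [ 1.789  0.079 -0.069] [-1.762e-01  0.000e+00  1.000e-04]
```

send_rows(
  commands=[
    [[0.1,0.07,-0.06,-0.025,0,0],[0.2,0.08,-0.07,-0.05,0,0],[0.3,0.08,-0.07,-0.075,0,0],[0.4,0.08,-0.07,-0.1,0,0],[0.5,0.08,-0.07,-0.125,0,0],[0.6,0.08,-0.07,-0.15,0,0],[0.7,0.08,-0.07,-0.176,0,0],[0.7,0.08,-0.07,-0.176,0,0],[0.7,0.08,-0.07,-0.176,0,0]],
  ],
)

```text
time_s: 3.6
ee_pos: [546.0, 269.2, 144.4]
ee_rot: [-9.9, 90.0, -13.4]
force: [-0.2, -0.5, 0.3]
gripper_width: 30.0
```

```bash
python3 - <<'E'
from mv import *
plan([(-195,0,100),(-195,0,34)],goal_R())
grab('scene','s1');grab('top','t1')
a=cv2.imread('pics/s1.png')[120:320,250:520]; cv2.imwrite('pics/s1c.png',cv2.resize(a,None,fx=2.9,fy=2.9))
E
```

```text
now g [-193.2   -0.3  144.4] q [25.2 24.1 91.1 -0.  64.8 28.7] F [-0.2 -0.5  0.3] w 30.0 t 3.6
(-195, 0, 100) [0.444 0.018 0.003] [-0.001   0.0001  0.    ]
(-195, 0, 34) [1.104 0.018 0.002] [-0.001   0.0001  0.    ]
```

View pics/s1c.png

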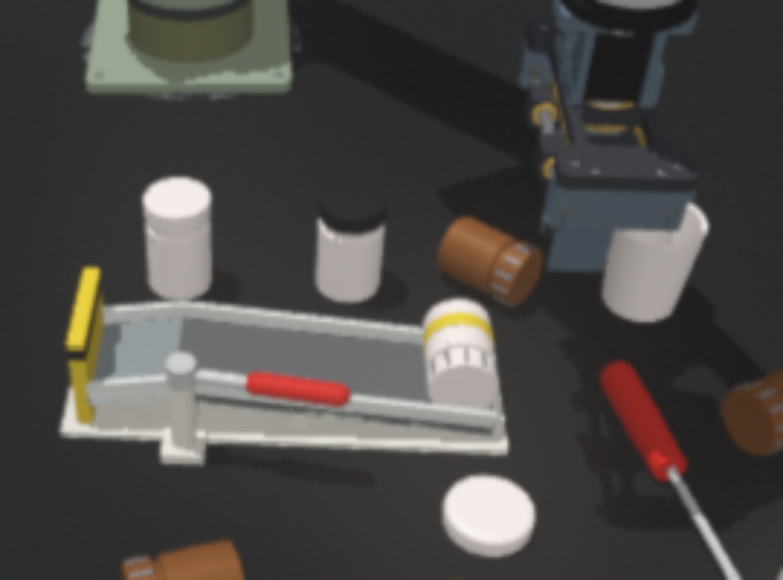

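send_rows(
  commands=[
    [[0.4,0.02,0,0,0,0],[0.7,0.02,0,0,0,0],[0.9,0.02,0,-0.001,0,0],[1.0,0.02,0,-0.001,0,0],[1.0,0.02,0,-0.001,0,0],[1.0,0.02,0,-0.001,0,0]],
  ],
)

```text
time_s: 4.45
ee_pos: [546.6, 272.3, 45.0]
ee_rot: [25.0, 89.9, 22.0]
force: [-0.1, 0.3, -0.5]
gripper_width: 30.5
```

```bash
python3 - <<'E'
from mv import *
plan([(-170,0,34),(-100,0,40),(0,0,48.5),(40,0,52)],goal_R())
grab('scene','s2');grab('top','t2')
a=cv2.imread('pics/s2.png')[190:310,350:510]; cv2.imwrite('pics/s2c.png',cv2.resize(a,None,fx=4.9,fy=4.9))
a=cv2.imread('pics/t2.png')[200:310,180:340]; cv2.imwrite('pics/t2c.png',cv2.resize(a,None,fx=4.9,fy=4.9))
E
```

```text
now g [-1.963e+02  1.000e-01  4.500e+01] q [25.4 29.8 97.6 -0.  52.5 28.4] F [-0.1  0.3 -0.5] w 30.5 t 4.45
(-170, 0, 34) [ 0.11  -0.263 -0.002] [ 0.0005  0.0003 -0.0001]
(-100, 0, 40) [ 0.049 -0.963 -0.004] [ 0.0005  0.0003 -0.0001]
(0, 0, 48.5) [-0.037 -1.963 -0.007] [ 0.0005  0.0003 -0.0001]
(40, 0, 52) [-0.072 -2.363 -0.008] [ 0.0005  0.0003 -0.0001]
```

View pics/s2c.png

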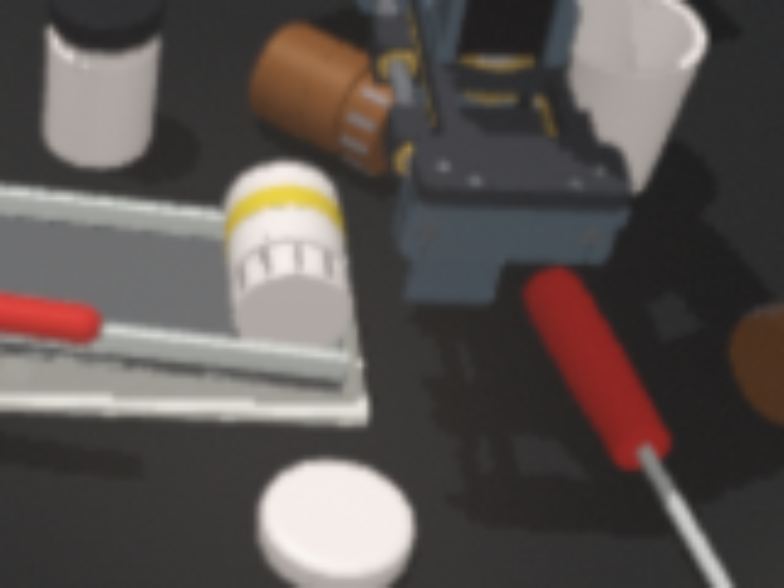

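View pics/t2c.png

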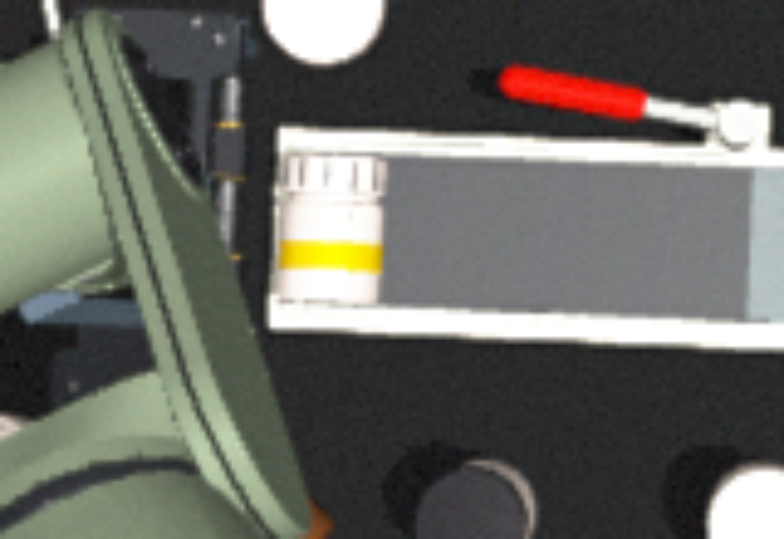

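```bash
python3 - <<'E'
from mv import *
for y in (15,28.5):
  for x in(-16,16): print(y,x,[(round((a-o)*4.9)) for a,o in zip(proj('scene',g2w(p,(-196.3+x,y,45))[0]),(350,190))])
E
```

```text
15 -16 [485, 290]
15 16 [407, 287]
28.5 -16 [489, 313]
28.5 16 [411, 310]
```

send_rows(
  commands=[
    [[0.06,-0.05,0,0,0,0],[0.11,-0.1,0,0,0,0],[0.11,-0.14,0,0,0,0],[0.11,-0.18,0,0,0,0],[0.11,-0.22,0,0,0,0],[0.11,-0.26,0,0,0,0],[0.105,-0.32,0,0,0,0],[0.1,-0.38,0,0,0,0],[0.095,-0.44,0,0,0,0],[0.09,-0.5,0,0,0,0],[0.085,-0.5,0,0,0,0]],
  ],
)

```text
time_s: 5.92
ee_pos: [543.1, 221.4, 35.4]
ee_rot: [-123.0, 90.0, -126.0]
force: [-0.8, 0.4, 0.6]
gripper_width: 30.2
```

```bash
python3 - <<'E'
from mv import *
plan([(-100,0,40),(0,0,48.5),(40,0,52)],goal_R())
grab('scene','s3');grab('top','t3')
a=cv2.imread('pics/s3.png')[190:310,300:460]; cv2.imwrite('pics/s3c.png',cv2.resize(a,None,fx=4.9,fy=4.9))
a=cv2.imread('pics/t3.png')[200:310,210:370]; cv2.imwrite('pics/t3c.png',cv2.resize(a,None,fx=4.9,fy=4.9))
E
```

```text
now g [-145.3   -0.6   35.4] q [ 21.1  28.7 101.5  -0.   49.8  24.1] F [-0.8  0.4  0.6] w 30.2 t 5.925
(-100, 0, 40) [-0.046 -0.453  0.004] [ 0.0004 -0.      0.0001]
(0, 0, 48.5) [-0.13  -1.453  0.002] [ 0.0004 -0.      0.0001]
(40, 0, 52) [-1.650e-01 -1.853e+00  1.000e-03] [ 0.0004 -0.      0.0001]
```

View pics/s3c.png

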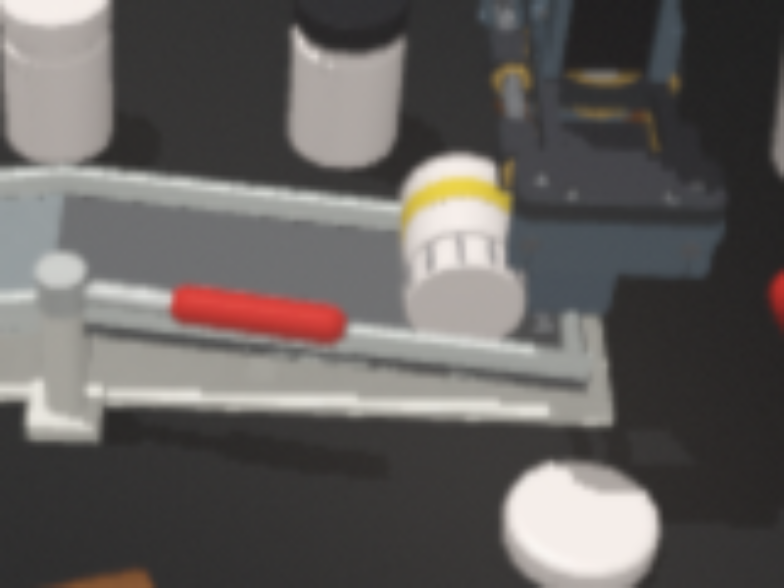

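View pics/t3c.png

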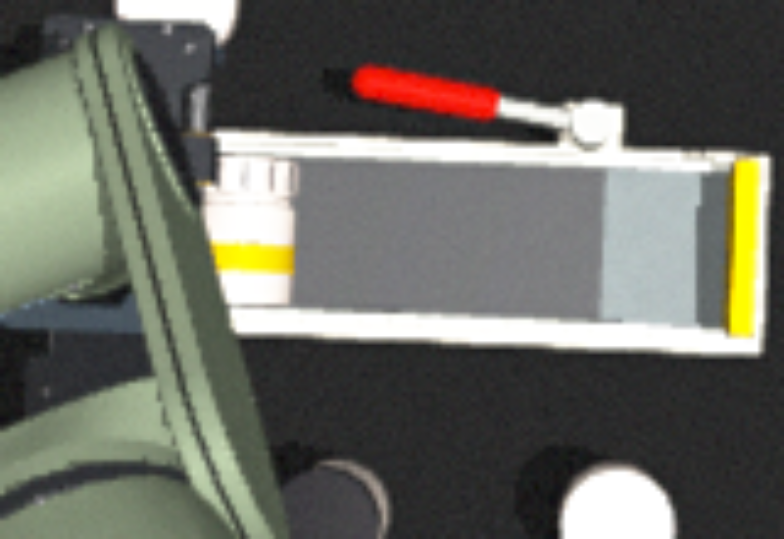

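The canister sits square in front of the two fingertips and is rolling up, so I'll continue.

send_rows(
  commands=[
    [[-0.01,-0.07,0,0,0,0],[-0.02,-0.14,0,0,0,0],[-0.025,-0.21,0,0,0,0],[-0.03,-0.28,0,0,0,0],[-0.035,-0.35,0,0,0,0],[-0.04,-0.42,0,0,0,0],[-0.05,-0.49,0,0,0,0],[-0.055,-0.56,0,0,0,0],[-0.06,-0.63,0,0,0,0],[-0.065,-0.7,0,0,0,0],[-0.07,-0.77,0,0,0,0],[-0.08,-0.84,0,0,0,0],[-0.085,-0.91,0,0,0,0],[-0.09,-0.98,0,0,0,0],[-0.09,-0.98,0,0,0,0]],
  ],
)

```text
time_s: 7.9
ee_pos: [538.1, 123.5, 44.4]
ee_rot: [-107.1, 90.0, -110.1]
force: [0.2, -0.1, 0.1]
gripper_width: 29.9
```

```bash
python3 - <<'E'
from mv import *
plan([(0,0,48.5),(30,0,51),(40,0,52)],goal_R())
grab('scene','s4')
a=cv2.imread('pics/s4.png')[190:310,260:420]; cv2.imwrite('pics/s4c.png',cv2.resize(a,None,fx=4.9,fy=4.9))
E
```

```text
now g [-47.3  -0.2  44.4] q [ 11.7  25.6 105.7  -0.   48.7  14.8] F [ 0.2 -0.1  0.1] w 29.9 t 7.9
(0, 0, 48.5) [-0.04  -0.473  0.001] [ 0.0004 -0.      0.0001]
(30, 0, 51) [-0.065 -0.773  0.   ] [ 0.0004 -0.      0.0001]
(40, 0, 52) [-0.075 -0.873  0.   ] [ 0.0004 -0.      0.0001]
```

View pics/s4c.png

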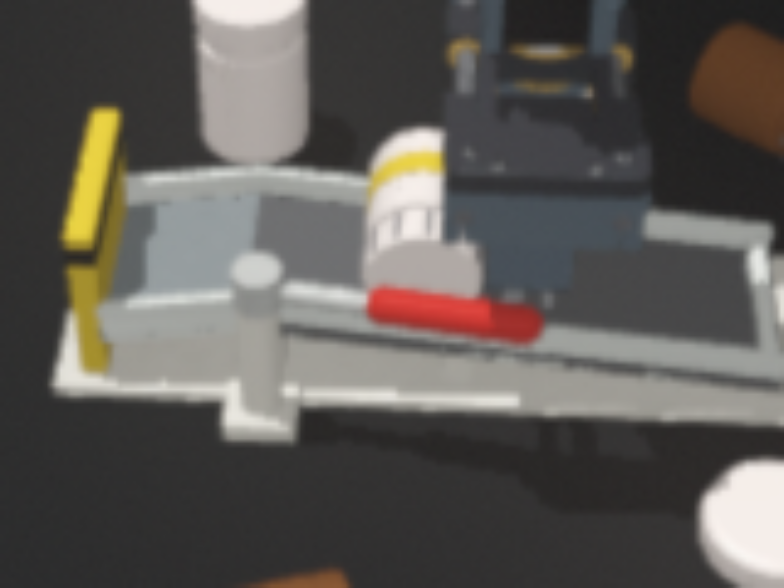

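send_rows(
  commands=[
    [[-0.005,-0.06,0,0,0,0],[-0.01,-0.12,0,0,0,0],[-0.015,-0.18,0,0,0,0],[-0.02,-0.24,0,0,0,0],[-0.025,-0.3,0,0,0,0],[-0.03,-0.36,0,0,0,0],[-0.035,-0.42,0,0,0,0],[-0.04,-0.48,0,0,0,0],[-0.045,-0.54,0,0,0,0],[-0.05,-0.6,0,0,0,0],[-0.055,-0.65,0,0,0,0],[-0.06,-0.69,0,0,0,0],[-0.065,-0.72,0,0,0,0],[-0.065,-0.75,0,0,0,0],[-0.065,-0.77,0,0,0,0],[-0.065,-0.79,0,0,0,0],[-0.07,-0.81,0,0,0,0],[-0.07,-0.81,0,0,0,0],[-0.07,-0.81,0,0,0,0]],
  ],
)

```text
time_s: 10.32
ee_pos: [534.0, 43.2, 51.5]
ee_rot: [-36.8, 90.0, -39.8]
force: [0.8, 0.2, -0.6]
gripper_width: 30.4
```

```bash
python3 - <<'E'
from mv import *
plan([(40,0,52)],goal_R())
grab('scene','s5')
a=cv2.imread('pics/s5.png')[190:310,250:410]; cv2.imwrite('pics/s5c.png',cv2.resize(a,None,fx=4.9,fy=4.9))
E
```

```text
now g [33.1  0.1 51.5] q [  3.4  23.8 107.5  -0.   48.6   6.4] F [ 0.8  0.2 -0.6] w 30.4 t 10.325
(40, 0, 52) [-0.005 -0.069 -0.001] [0.0005 0.     0.    ]
```

View pics/s5c.png

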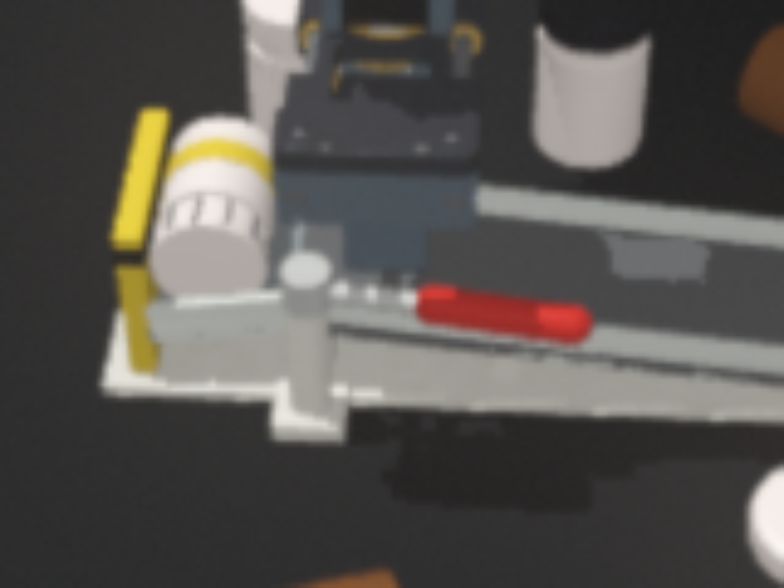

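The canister is resting against the stop, and there is a gap between it and the fingers. I'll back off, lift, shut the jaws, and go around to the keeper's outer side.

send_rows(
  commands=[
    [[0,0.1,0,0,0,0],[0,0.2,0,0,0,0],[-0.2,0.3,0,0,0,0],[-0.6,0.4,0,0,0,0],[-1,0.5,0,0,0,0],[-1,0.5,0.4,0,0,0],[-1,0.55,0.8,0,0,0],[-1,0.55,1,0,0,0],[-1,0.55,1,0,0,0],[-1,0.55,1,0,0,0]],
  ],
  jaw=1,
  force=20,
)

```text
time_s: 11.62
ee_pos: [635.5, 93.4, 151.1]
ee_rot: [-172.1, 89.9, -175.1]
force: [-0.4, 0.4, -0.1]
gripper_width: 0.3
```

```bash
python3 - <<'E'
from mv import *
plan([(-20,105,150),(-20,105,64)],goal_R())
grab('scene','s6')
a=cv2.imread('pics/s6.png')[170:310,250:430]; cv2.imwrite('pics/s6c.png',cv2.resize(a,None,fx=4.2,fy=4.2))
E
```

```text
now g [-22.6  98.7 151.1] q [ 7.3 26.8 85.6  0.  67.8 10.3] F [-0.4  0.4 -0.1] w 0.3 t 11.625
(-20, 105, 150) [ 0.011 -0.026  0.063] [ 0.0006 -0.0003  0.    ]
(-20, 105, 64) [ 0.871 -0.026  0.064] [ 0.0006 -0.0003  0.    ]
```

View pics/s6c.png

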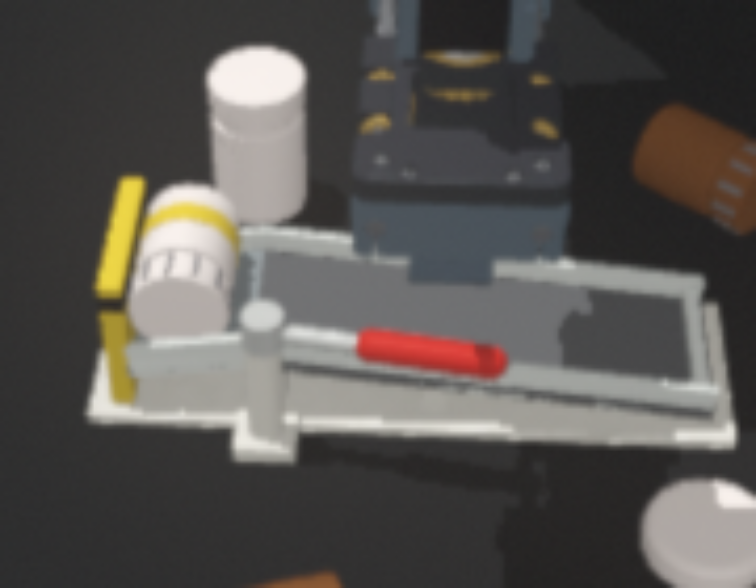

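send_rows(
  commands=[
    [[0,-0.03,0.07,0,0,0],[0.3,-0.03,0.07,0,0,0],[0.6,-0.03,0.07,0,0,0],[0.8,-0.03,0.07,0,0,0],[0.87,-0.03,0.07,0,0,0],[0.87,-0.03,0.07,0,0,0],[0.87,-0.03,0.07,0,0,0]],
  ],
)

```text
time_s: 12.55
ee_pos: [644.3, 89.7, 65.7]
ee_rot: [6.9, 89.9, 3.9]
force: [-0.2, -0.3, 0.4]
gripper_width: 0.5
```

```bash
python3 - <<'E'
from mv import *
P=[]
for th in np.r_[np.arange(-.2,1.5,.1),1.5,1.53,1.55,1.57]:
    c,s=np.cos(th),np.sin(th); h=16*abs(s)+10*abs(c)
    P.append((round(62-85*c-(8+h)*s,1),round(56-85*s+(8+h)*c,1),64))
plan(P,goal_R())
grab('scene','s7')
a=cv2.imread('pics/s7.png')[170:310,250:430]; cv2.imwrite('pics/s7c.png',cv2.resize(a,None,fx=4.2,fy=4.2))
E
```

```text
now g [-19.3 107.7  65.7] q [ 6.9 31.6 90.5 -0.  57.7  9.9] F [-0.2 -0.3  0.4] w 0.5 t 12.55
(np.float64(-17.1), np.float64(93.4), 64) [ 0.016 -0.022 -0.143] [ 0.0005  0.0004 -0.    ]
(np.float64(-20.6), np.float64(83.9), 64) [ 0.016  0.013 -0.238] [ 0.0005  0.0004 -0.    ]
(np.float64(-23.0), np.float64(74.0), 64) [ 0.016  0.038 -0.337] [ 0.0005  0.0004 -0.    ]
(np.float64(-24.5), np.float64(67.0), 64) [ 0.016  0.053 -0.407] [ 0.0005  0.0004 -0.    ]
(np.float64(-25.5), np.float64(59.7), 64) [ 0.016  0.063 -0.48 ] [ 0.0005  0.0004 -0.    ]
(np.float64(-25.8), np.float64(52.2), 64) [ 0.015  0.066 -0.555] [ 0.0005  0.0004 -0.    ]
(np.float64(-25.4), np.float64(44.5), 64) [ 0.015  0.062 -0.632] [ 0.0005  0.0004 -0.    ]
(np.float64(-24.3), np.float64(36.7), 64) [ 0.015  0.052 -0.71 ] [ 0.0005  0.0004 -0.    ]
(np.float64(-22.4), np.float64(28.9), 64) [ 0.015  0.033 -0.788] [ 0.0005  0.0004 -0.    ]
(np.float64(-19.7), np.float64(21.1), 64) [ 0.015  0.006 -0.866] [ 0.0005  0.0004 -0.    ]
(np.float64(-16.2), np.float64(13.4), 64) [ 0.014 -0.029 -0.943] [ 0.0005  0.0004 -0.    ]
(np.fl
[... 199 characters left out ...]
at64(-7.6), 64) [ 0.014 -0.186 -1.154] [ 0.0005  0.0004 -0.    ]
(np.float64(6.5), np.float64(-13.6), 64) [ 0.014 -0.255 -1.214] [ 0.0005  0.0004 -0.    ]
(np.float64(14.1), np.float64(-18.9), 64) [ 0.014 -0.331 -1.267] [ 0.0005  0.0004 -0.    ]
(np.float64(22.5), np.float64(-23.4), 64) [ 0.014 -0.414 -1.312] [ 0.0005  0.0004 -0.    ]
(np.float64(31.4), np.float64(-27.0), 64) [ 0.013 -0.503 -1.349] [ 0.0005  0.0004 -0.    ]
(np.float64(34.2), np.float64(-27.9), 64) [ 0.013 -0.531 -1.358] [ 0.0005  0.0004 -0.    ]
(np.float64(36.0), np.float64(-28.5), 64) [ 0.013 -0.549 -1.364] [ 0.0005  0.0004 -0.    ]
(np.float64(37.9), np.float64(-29.0), 64) [ 0.013 -0.568 -1.369] [ 0.0005  0.0004 -0.    ]
```

View pics/s7c.png

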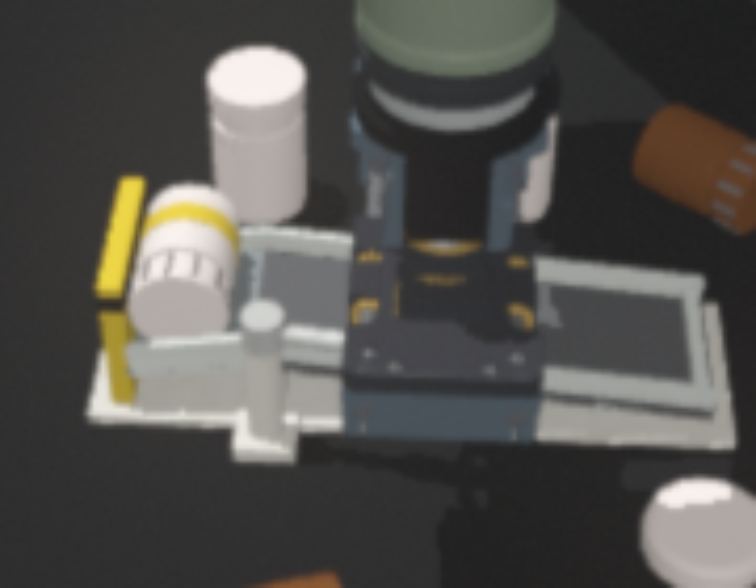

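send_rows(
  commands=[
    [[0.01,-0.01,-0.08,0,0,0],[0.015,0,-0.16,0,0,0],[0.015,0.01,-0.24,0,0,0],[0.015,0.03,-0.3,0,0,0],[0.015,0.045,-0.36,0,0,0],[0.015,0.055,-0.42,0,0,0],[0.015,0.063,-0.48,0,0,0],[0.015,0.066,-0.55,0,0,0],[0.015,0.062,-0.63,0,0,0],[0.015,0.052,-0.71,0,0,0],[0.015,0.033,-0.79,0,0,0],[0.015,0.006,-0.87,0,0,0],[0.015,-0.03,-0.94,0,0,0],[0.015,-0.03,-0.94,0,0,0]],
  ],
)

```text
time_s: 14.35
ee_pos: [548.5, 91.2, 62.9]
ee_rot: [-168.6, 89.9, -171.6]
force: [-0.4, -0.4, 0.4]
gripper_width: 0.6
```

```bash
python3 - <<'E'
from mv import *
P=[]
for th in np.r_[np.arange(.8,1.5,.1),1.5,1.53,1.55,1.57]:
    c,s=np.cos(th),np.sin(th); h=16*abs(s)+10*abs(c)
    P.append((round(62-85*c-(8+h)*s,1),round(56-85*s+(8+h)*c,1),64))
plan(P,goal_R())
grab('scene','s8')
a=cv2.imread('pics/s8.png')[170:310,250:430]; cv2.imwrite('pics/s8c.png',cv2.resize(a,None,fx=4.2,fy=4.2))
E
```

```text
now g [-15.6  11.9  62.9] q [  8.3  24.6 104.   -0.   51.5  11.2] F [-0.4 -0.4  0.4] w 0.6 t 14.35
(np.float64(-16.2), np.float64(13.4), 64) [-0.011  0.006  0.015] [ 0.0004 -0.0002  0.    ]
(np.float64(-11.8), np.float64(6.0), 64) [-0.011 -0.038 -0.059] [ 0.0004 -0.0002  0.    ]
(np.float64(-6.5), np.float64(-1.0), 64) [-0.011 -0.091 -0.129] [ 0.0004 -0.0002  0.    ]
(np.float64(-0.4), np.float64(-7.6), 64) [-0.011 -0.151 -0.196] [ 0.0004 -0.0002  0.    ]
(np.float64(6.5), np.float64(-13.6), 64) [-0.011 -0.22  -0.256] [ 0.0004 -0.0002  0.    ]
(np.float64(14.1), np.float64(-18.9), 64) [-0.011 -0.296 -0.309] [ 0.0004 -0.0002  0.    ]
(np.float64(22.5), np.float64(-23.4), 64) [-0.01  -0.38  -0.354] [ 0.0004 -0.0002  0.    ]
(np.float64(31.4), np.float64(-27.0), 64) [-0.01  -0.469 -0.39 ] [ 0.0004 -0.0002  0.    ]
(np.float64(34.2), np.float64(-27.9), 64) [-0.01  -0.497 -0.399] [ 0.0004 -0.0002  0.    ]
(np.float64(36.0), np.float64(-28.5), 64) [-0.01  -0.515 -0.406] [ 0.0004 -0.0002  0.    ]
(np.float64(37.9), np.float64(-29.0), 64) [-0.01  -0.534 -0.411] [ 0.0004 -0.0002  0.    ]
```

View pics/s8c.png

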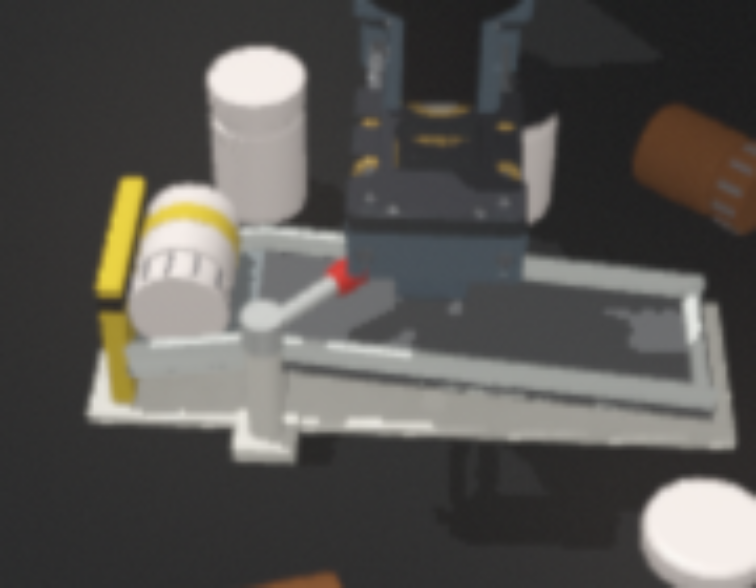

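send_rows(
  commands=[
    [[-0.01,-0.04,-0.06,0,0,0],[-0.01,-0.09,-0.13,0,0,0],[-0.01,-0.15,-0.2,0,0,0],[-0.01,-0.22,-0.26,0,0,0],[-0.01,-0.3,-0.31,0,0,0],[-0.01,-0.38,-0.35,0,0,0],[-0.01,-0.43,-0.37,0,0,0],[-0.01,-0.47,-0.39,0,0,0],[-0.01,-0.5,-0.4,0,0,0],[-0.01,-0.515,-0.41,0,0,0],[-0.01,-0.525,-0.41,0,0,0],[-0.01,-0.525,-0.41,0,0,0]],
  ],
)

```text
time_s: 15.9
ee_pos: [505.6, 41.2, 63.8]
ee_rot: [-153.5, 90.0, -156.4]
force: [0.2, 0.2, 0.4]
gripper_width: 0.6
```

```bash
python3 - <<'E'
from mv import *
plan([(38,-29,64)],goal_R())
grab('scene','s9');grab('top','t9')
a=cv2.imread('pics/s9.png')[170:310,250:430]; cv2.imwrite('pics/s9c.png',cv2.resize(a,None,fx=4.2,fy=4.2))
E
```

```text
now g [ 36.7 -28.1  63.8] q [  3.4  20.8 110.4  -0.   48.8   6.3] F [0.2 0.2 0.4] w 0.6 t 15.9
(38, -29, 64) [-0.002 -0.013 -0.009] [ 0.0005 -0.0001  0.    ]
```

View pics/s9c.png

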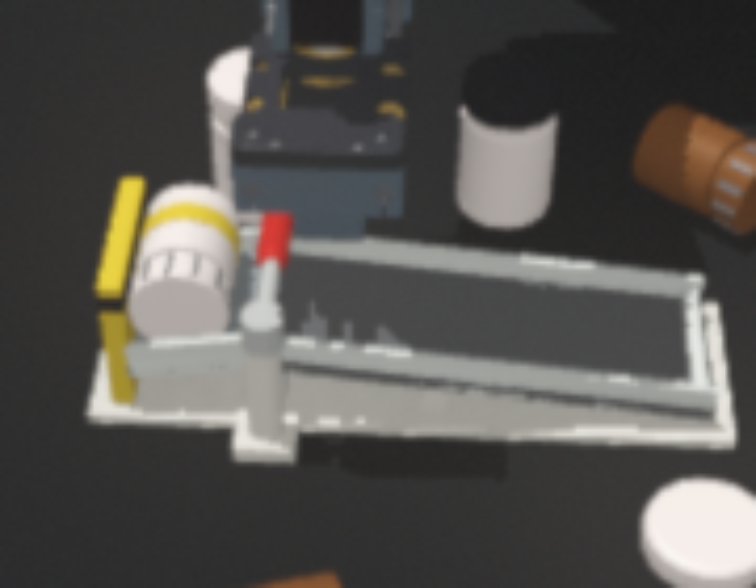

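send_rows(
  commands=[
    [[0,-0.01,0,0,0,0],[0,-0.02,0,0,0,0],[0,-0.02,0,0,0,0]],
  ],
)

```text
time_s: 16.38
ee_pos: [505.6, 40.3, 63.9]
ee_rot: [97.6, 89.9, 94.5]
force: [-0.6, 6.1, 0.4]
gripper_width: 0.7
```

```bash
cat > ang.py <<'E'
from mv import *
def ang(tag):
    # red sleeve pixels in scene within box; fit centre-line vs model by theta
    a=cv2.imread(f'pics/{tag}.png').astype(int); m=(a[:,:,2]>120)&(a[:,:,1]<70)&(a[:,:,0]<70)
    m[:, :295]=0; m[:,:][:, 345:]=0; m[:200]=0; m[260:]=0
    v,u=np.nonzero(m); print('red px',len(u))
    pts=np.c_[u,v].astype(np.float32); 
    for th in (1.3,1.42,1.5,1.57):
        e=[proj('scene',g2w(p,(62-r*np.cos(th),56-r*np.sin(th),74))[0]) for r in (44,60,80,116)]
        print(th,np.round(e,1).tolist())
    for r in range(v.min(),v.max()+1): 
        k=u[v==r]; 
        if len(k): print(r,k.min(),k.max(),(k.min()+k.max())/2)
E
python3 - <<'E'
from mv import *
plan([(38,-29,64)])
grab('scene','s10')
from ang import ang; ang('s10')
E
```

```text
now g [ 37.6 -28.1  63.9] q [  3.2  20.8 110.4   0.2  48.7   6.1] F [-0.6  6.1  0.4] w 0.7 t 16.375
(38, -29, 64) [-0.001 -0.004 -0.009] [0. 0. 0.]
red px 64
1.3 [[320.8, 233.7], [323.4, 228.9], [326.6, 223.0], [332.0, 212.8]]
1.42 [[318.4, 233.3], [320.1, 228.3], [322.2, 222.2], [325.8, 211.7]]
1.5 [[316.7, 233.1], [317.8, 228.1], [319.2, 221.9], [321.6, 211.3]]
1.57 [[315.2, 233.0], [315.8, 227.9], [316.6, 221.7], [317.9, 211.1]]
221 313 318 315.5
222 313 318 315.5
223 313 318 315.5
224 313 318 315.5
225 313 318 315.5
226 313 318 315.5
227 312 317 314.5
228 312 317 314.5
229 312 317 314.5
230 312 318 315.0
231 316 317 316.5
232 317 317 317.0
233 317 317 317.0
```

A 6 N reaction at the expected position shows the keeper is at its limit. I'll back away straight downhill, then lift.

send_rows(
  commands=[
    [[0,0.06,0,0,0,0],[0,0.2,0,0,0,0],[0,0.4,0,0,0,0],[-0.4,0.6,0,0,0,0],[-0.8,0.7,0,0,0,0],[-1,0.9,0,0,0,0],[-1,1,0,0,0,0],[-1,1,0,0,0,0]],
  ],
)

```text
time_s: 17.42
ee_pos: [510.1, 139.5, 162.8]
ee_rot: [-150.1, 89.9, -153.0]
force: [-0.2, 0.3, -0.4]
gripper_width: 0.2
```

```bash
python3 - <<'E'
from mv import *
plan([])
grab('scene','s11');grab('top','t11')
from ang import ang; ang('s11')
a=cv2.imread('pics/s11.png')[170:310,250:430]; cv2.imwrite('pics/s11c.png',cv2.resize(a,None,fx=4.2,fy=4.2))
E
```

```text
now g [-61.7 -29.  162.8] q [ 14.1  16.5 100.1  -0.   63.5  17. ] F [-0.2  0.3 -0.4] w 0.2 t 17.425
red px 108
1.3 [[320.8, 233.7], [323.4, 228.9], [326.6, 223.0], [332.0, 212.8]]
1.42 [[318.4, 233.3], [320.1, 228.3], [322.2, 222.2], [325.8, 211.7]]
1.5 [[316.7, 233.1], [317.8, 228.1], [319.2, 221.9], [321.6, 211.3]]
1.57 [[315.2, 233.0], [315.8, 227.9], [316.6, 221.7], [317.9, 211.1]]
212 315 318 316.5
213 315 318 316.5
214 314 319 316.5
215 314 319 316.5
216 314 318 316.0
217 314 318 316.0
218 314 318 316.0
219 314 318 316.0
220 313 318 315.5
221 313 319 316.0
222 313 318 315.5
223 313 318 315.5
224 313 318 315.5
225 313 317 315.0
226 313 317 315.0
227 312 317 314.5
228 312 317 314.5
229 312 317 314.5
230 312 318 315.0
231 316 317 316.5
232 317 317 317.0
233 317 317 317.0
```

View pics/s11c.png

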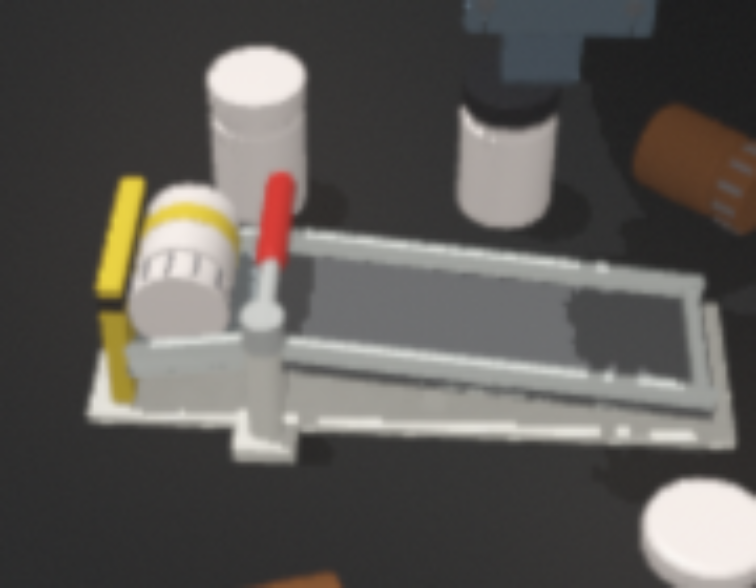

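View pics/t11.png

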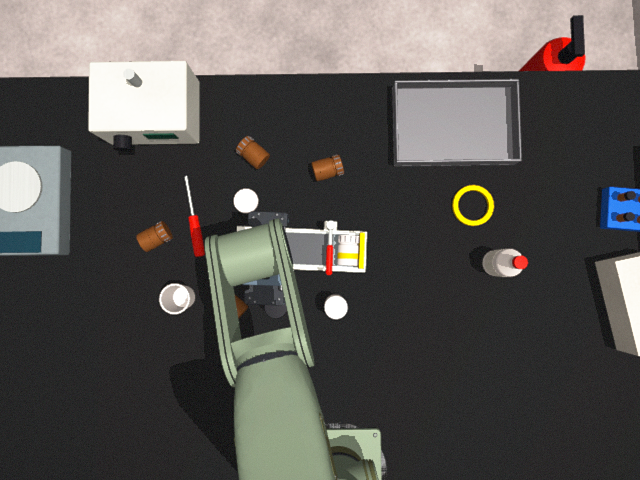

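The keeper lies fully across at top (330,247), with its centre line matching 1.57 rad within about 1 px. The canister is square against the stop at (348,247), the bystanders are where they were, and the robot is clear. I'll hand in.

```bash
python3 -c "
from workcell import env
print(env.job_done())"
```

```text
the job is handed in; nothing more can be done
None
```

The canister is resting against the yellow end stop with the red keeper arm fully across the gutter behind it. I handed the job in at about 17.5 s of the allowed 53 s. The interface gave no verdict.

- **Push:** I pushed the canister up with the two fingertips held 30 mm apart. It went over the crest, rolled on to the stop by itself and stayed there once the fingers backed away.
- **Keeper:** I swung the keeper in with the shut fingers until it met its limit, with a reaction of about 6 N. I then backed off and lifted clear.
- **Last checks:** In the final pictures the canister is square against the stop. The keeper's centre line agrees with 1.57 rad to about 1 px. The bystanders I could see were where they started, though the arm hid the black-lidded jar in the last top view; it looked upright and in place in the scene view. The wrist force read about 0.
- **Disagreement:** The gutter's base plate appeared about 7 mm off centre along x from what I assumed. I took the gutter's position from the crest, hub and stop instead, and the contacts matched that fit.

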